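# Shut the drawer left out, draw out the collet drawer

## Task

One of the three steel drawers has been left standing out: push it fully shut. Then hook a fingertip behind the lip of the drawer with the full-width pull and draw it smoothly all the way out to its stop, so that the collets standing in it can be reached. Only one drawer may be out at a time; nothing is pinched or picked up, the collets stay standing and untouched, and the third drawer and the other things on the bench are left as they are.

Things in the scene. Friction and masses are not known exactly. Their poses are not given: they have to be found in the camera images.
- unit_a: Housing of the drawer left standing out: dark steel single-drawer unit, 220 deep (x) x 116 wide (y) x 100 high. Three such units stand fixed in a row, 122 mm apart, in changing order, on a 20 mm board. Origin: centre of its underside, 20 mm above the bench. Own -x is the front, the way the drawer comes out. The shut drawer's front panel has its outer face at x = -115 mm.
- draw_a (a joint): How far drawer a is out of unit_a, m: 0 = fully shut, 0.12 = fully out at its stop; starts between 0.05 and 0.11. Slides with about 2.5 N of friction (plus 8 N per m/s), no spring or catch, stays where it is left.
- lip_a (a point): Pull on drawer a's front, white, 56 wide (y): level web turned up into a 3 mm thick lip, a 2 mm card strip on its outer face. Finger channel open above and at the ends: 32 mm clear from front panel to lip, 18 deep from lip top to web. Point: lip's top edge, mid-width, inner face; when shut at x = -147, z = 82 mm of unit_a. Lip and strip lie within x 0 to -5 mm of it, 26 high.
- unit_b: Housing of the shut drawer with the full-width pull, the one to be drawn out; otherwise like unit_a (same size, origin and axes; same height and yaw).
- draw_b (a joint): How far drawer b is out of unit_b, m: starts at 0 (shut), 0.12 = fully out at its stop. Same runners as drawer a.
- lip_b (a point): The same point on the pull of drawer b: 110 mm wide (y), the full width of the front; otherwise the same profile and place in unit_b: lip's top edge, mid-width, inner face; finger channel 32 mm clear, 18 mm deep, open above. Pressing the inside of a lip and its card strip outside at once counts as pinching.
- unit_c: Housing of the third unit, shut, with a short 56 mm pull like that of drawer a; same size, origin and axes as unit_a.
- draw_c (a joint): How far drawer c is out, m: starts at 0 (shut) and stays so. Same runners.
- collet_1: Loose steel spring collet, 33 mm diameter x 40 mm high, 0.12 kg, standing upright on its broad end on the floor of drawer b, out of sight while that is shut. Origin: centre of its foot.
- collet_2: A second collet like collet_1, standing upright in drawer b.
- can: Bystander: spray can 58 mm diameter x 190 mm high, standing on the bench in front of the row of units, beyond its left end as seen from the robot. Origin: centre of its base.
- bin: Bystander: green plastic stacking bin with a low front, 170 x 110 x 75 mm, standing on the bench in front of the row of units, beyond its right end. Origin: centre of its underside.
- wrench: Bystander: steel wrench 160 mm long lying flat on the bench in front of the units, low enough for the drawers to pass above it. Origin near its middle, on the bench.

How it is judged:
On the way, in this order (a step that is already met when the one before it is completed fails the run):
1. the drawer that was left out is fully shut (value of joint draw_a below 0.006 m), for 0.2 s.
2. the drawer with the full-width pull is drawn out to its stop (value of joint draw_b above 0.112 m), for 0.2 s.
At the end, for the whole second after the job is handed in: Drawer a is shut to within 6 mm, drawer b is out to within 8 mm of its stop and at rest, drawer c is shut to within 6 mm, and both collets stand upright (within 0.2 rad) (value of joint each of draw_a, draw_c below 0.006 m and value of joint draw_b above 0.112 m and velocity of joint draw_b between -0.01 and 0.01 m/s and angle between each of collet_1, collet_2's own z axis and vertical below 0.2 rad); the robot touches nothing.
It fails at once if two drawers are out at the same time (drawer b more than 15 mm out while drawer a is more than 10 mm out) (value of joint draw_a above 0.01 m and value of joint draw_b above 0.015 m).
It fails at once if the third drawer is pulled out more than 15 mm (value of joint draw_c above 0.015 m).
It fails at once if a lip is pinched (pressed on both faces at once) on drawer a or b ((contact force between the fingers and draw_b_c1 above 2 N and contact force between the fingers and draw_b_c2 above 2 N) or (contact force between the fingers and draw_a_c1 above 2 N and contact force between the fingers and draw_a_c2 above 2 N)).
It fails at once if a collet is touched or knocked over (angle between any of collet_1, collet_2's own z axis and vertical above 0.6 rad or contact force between any of the arm, the fingers and collet_1 above 0.5 N or contact force between any of the arm, the fingers and collet_2 above 0.5 N).
It fails at once if the can, bin or wrench is moved more than 20 mm (distance of any of can, bin, wrench from where it was at the start of the episode above 0.02 m).
It also fails if it takes over 51 s, if anything falls off the work surface, if the arm or the gripper's body presses on something with over 40 N, if the wrist force passes 120 N, or if a joint passes its speed limit or range.

## Robot

A 6-joint arm with a two-finger parallel gripper is mounted at the origin on the work surface. World frame = base frame: x ahead of the robot, y to its left, z up, the work surface at z = 0. Lengths are in m, angles in rad, forces in N, time in s.
With the tool pointing down it reaches from about 0.425 to 0.95 m from the base axis. Payload 3.5 kg.
Tool frame: the origin (TCP) lies at the centre of the arm's flange, where the gripper is bolted on; the fingertips stand 173 mm ahead of it and the grasp point (between the pads) lies 155 mm ahead of it; z points along the fingers, y is the direction in which the jaws open and shut (so a half turn about z gives the same grasp; the last joint's range is limited). The gripper opens to 85 mm and grips with 20 to 120 N. Pads are 22 mm wide; open, the fingers measure 114 mm over their backs; the gripper's body (76 mm by 85 mm) begins 54 mm behind the grasp point. The pads swing forward as they close: fully open they stand 13 mm farther back than shut.
Start: joints at [1.09, 0.286, 1.577, -0, 1.279, -0.15], TCP at [0.219, 0.638, 0.405] pointing down, gripper open.
Joint ranges: [-2.77, 2.77], [-0.9, 2.22], [0.21, 2.48], [-1.53, 4.67], [0.24, 2.81], [-2.84, 2.84]. Speed limits (rad/s): [2.79, 2.79, 3.14, 3.14, 3.14, 3.14].

## Interface

Orientations are given as a unit quaternion [w, x, y, z].
In Python, from bench import bot gives the robot as it stands.
- The arm moves only by the tool step_arm, never from a script. Its argument "targets" is one flat list of numbers, 7 for each row, row after row: the turn, a rotation vector about the tool's x, y, z in rad, then the shift along the tool's x, y, z in cm, then the finger opening in cm, from 0 to 8.54. A call has 1 to 12 rows; each row shifts and turns the pose as measured when the row begins, along the tool's axes as they then stand; what a row does not reach is not made up. A row lasts 1/8 s, in which the tool goes at most 62.5 mm and 10.7 degrees, less where a joint would pass 70% of its speed; a pose out of reach is approached as far as the arm can. A call is refused whole if a number of a shift passes 6.25 or a number of a turn 0.188, either way. A call with a gripper value outside its range is refused whole. The fingers move at their own pace and stop on an object; "squeeze" is the grip in N (left out, the last holds). Time passes only in rows, so rows that do not move let the fingers close. It gives the time, the measured TCP pose, the force and the opening at its end, in the units of the state.
- bot.read_state(): the state, without advancing time (a new reading comes with each control period).
- bot.grab_frame(name): name is "scene" or "top" or "wrist"; returns a dict with "frame" (384x512x3 uint8, red, green, blue), "fx", "fy", "cx", "cy" (pixels), "position" and "rotation" of the camera in the world. Camera axes: x right, y up, looking along -z (the intrinsics and any distortion apply to the point x, -y, -z); pixel columns grow to the right and rows downward; lengths in m; the calibration is good to about 2 mm. A picture is of the moment at which its call begins. There is no depth.
- bot.finish_job(): hands the job in, once; it reports no verdict.
The state is a dict: "t": time; "joints": joint angles; "joint_velocities": joint speeds; "tau": joint torques, N m; "tcp_pos": TCP position; "tcp_rot": TCP orientation; "wrist_force": force on the tool from outside, world axes, zero at the start; "wrist_torque": the same for the moment, N m; "opening": opening from 0.0 (shut) to 1.0 (fully open).
Only numpy, scipy, OpenCV 4.12 (cv2) and the standard library are available. Lean on these libraries where they do the work, as an engineer would, in place of code of your own. Each camera call takes 0.05 s, during which the arm holds its last target.

## Working session

There is one attempt and no reset: what is moved stays moved. The work goes in short steps, Python scripts to look and compute and a tool call to move; the robot and the scene stay as the last step left them, time stands still between calls to the robot, and variables do not carry over. Pictures are saved under pics/ and viewed, and the job is handed in when it is done.

Besides the shell and the picture viewer there is one more tool, called after "Request:" by a JSON object that holds its "fn" and its "kwargs", one argument or row to a line. step_arm: Moves the arm, as the interface text tells. Its arguments: {"type":"object","properties":{"targets":{"type":"array","items":{"type":"number"}},"squeeze":{"type":"number"}},"required":["targets"]}

```bash
mkdir -p pics; ls
python3 - <<'E'
from bench import bot
import cv2
print(bot.read_state())
for n in ["scene","top","wrist"]:
    f=bot.grab_frame(n); cv2.imwrite(f"pics/{n}0.png",f["frame"][:,:,::-1])
    print(n,{k:v for k,v in f.items() if k!="frame"})
E
```

```text
pics
{'t': 0.0, 'joints': array([ 1.09000350e+00,  2.87161866e-01,  1.57821338e+00,  1.42416103e-05,
        1.27857343e+00, -1.49973815e-01]), 'joint_velocities': array([ 0.00100644, -0.00086862, -0.00028181,  0.00045796,  0.00025263,
        0.00080102]), 'tau': array([ 1.27270316e-03, -4.05990601e+01, -2.92620957e+01, -8.34285038e-05,
        5.88796043e-03,  6.84301149e-07]), 'tcp_pos': array([0.21908379, 0.63818008, 0.40332952]), 'tcp_rot': array([-3.71876774e-04,  1.64658181e-01,  9.86349986e-01, -1.11779411e-03]), 'wrist_force': array([ 0.97455731, -0.06208757,  0.34883446]), 'wrist_torque': array([ 0.01143733, -0.03533633, -0.03187789]), 'opening': 0.9990178855804847}
scene {'fx': 351.9649297880446, 'fy': 351.9649297880446, 'cx': 256.4401366526992, 'cy': 187.10742028203688, 'position': array([ 1.09589483, -0.19276484,  0.7809717 ]), 'rotation': array([0.78234523, 0.26412924, 0.18883429, 0.5315198 ])}
top {'fx': 418.604633605754, 'fy': 418.604633605754, 'cx': 253.02245701499436, 'cy': 198.12228859475525, 'position': array([ 0.44361146, -0.01186839,  1.11800342]), 'rotation': array([ 0.71492489,  0.05662911, -0.0490083 , -0.69517892])}
wrist {'fx': 287.6844772902924, 'fy': 287.6844772902924, 'cx': 255.6452707865944, 'cy': 193.24081478036712, 'position': array([0.147901  , 0.66171731, 0.37290182]), 'rotation': array([ 0.80527378, -0.1196712 , -0.08344393,  0.57467387])}
```

View pics/scene0.png

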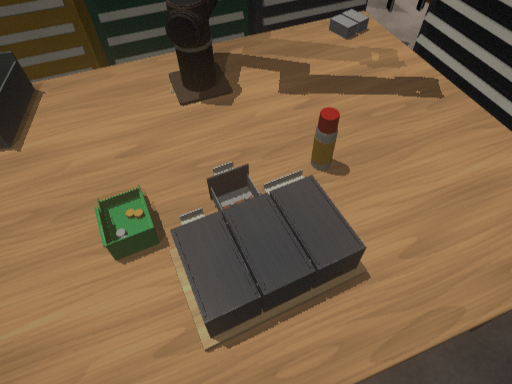

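View pics/top0.png

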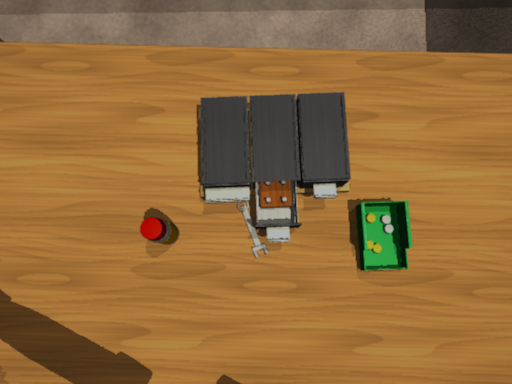

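View pics/wrist0.png

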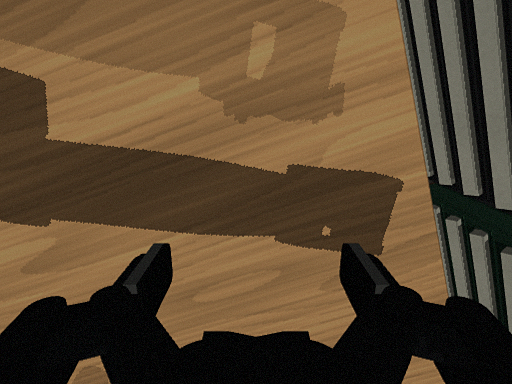

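The left unit has the full-width pull, so it is b. The middle drawer is out (a) and the right one is c. Next I'll zoom in to measure.

Run:
```python
import cv2
a=cv2.imread("pics/top0.png")[80:260,180:370]; cv2.imwrite("pics/topz.png",cv2.resize(a,None,fx=4,fy=3.3333,interpolation=cv2.INTER_CUBIC)[:600])
a=cv2.imread("pics/scene0.png")[155:335,160:370]; cv2.imwrite("pics/scenez.png",cv2.resize(a,None,fx=3.3333,fy=3.3333,interpolation=cv2.INTER_CUBIC))
```

```text
(no output)
```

View pics/topz.png

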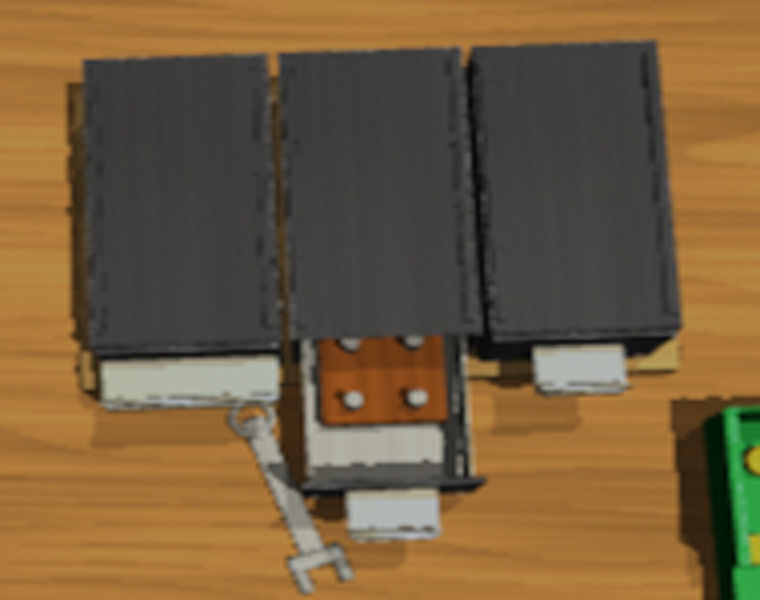

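View pics/scenez.png

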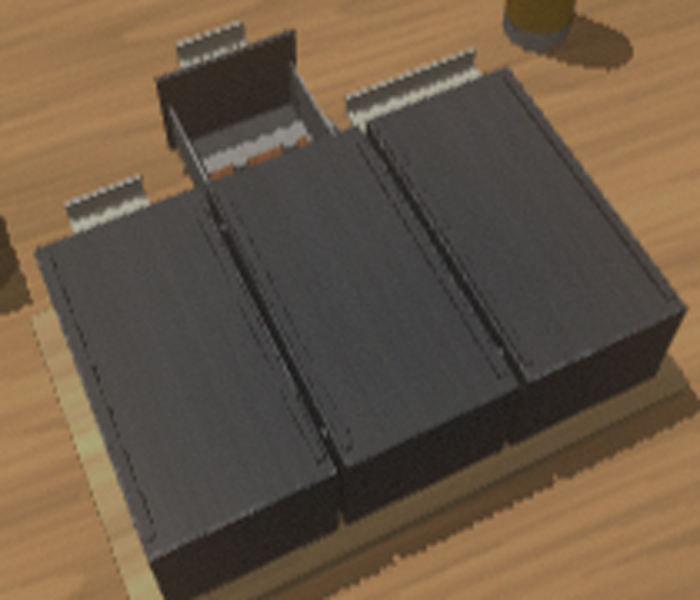

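```bash
cat > h.py <<'E'
import numpy as np
from scipy.spatial.transform import Rotation as R
def proj(f,P):
    q=f["rotation"]; r=R.from_quat([q[1],q[2],q[3],q[0]])
    c=r.inv().apply(np.atleast_2d(P)-f["position"])
    return np.c_[f["cx"]+f["fx"]*c[:,0]/-c[:,2], f["cy"]+f["fy"]*(-c[:,1])/-c[:,2]]
E
python3 - <<'E'
from bench import bot
from h import *
from scipy.optimize import least_squares
T=bot.grab_frame("top");S=bot.grab_frame("scene")
t=lambda p:((np.array(p)+.5)/[4,3.33333]-.5+[180,80])
s=lambda p:((np.array(p)+.5)/3.33333-.5+[160,155])
tp=t([(90,347),(84,60),(679,330),(655,42),(103,407),(279,402),(350,540),(440,537)])
sp=s([(508,72),(685,310),(38,252),(152,557),(473,53),(345,97),(242,24),(177,43)])
w=.122+.058
def model(v):
    x,y,yaw,z,d=v
    L=[(-.11,w,.1),(.11,w,.1),(-.11,-w,.1),(.11,-w,.1),
     (-.150,.122+.055,.082),(-.150,.122-.055,.082),(-.150-d,.028,.082),(-.150-d,-.028,.082)]
    return R.from_euler('z',yaw).apply(L)+[x,y,z]
def res(v):
    P=model(v); return np.r_[(proj(T,P)-tp).ravel(),(proj(S,P)-sp).ravel()]
o=least_squares(res,[.6,0,0,.02,.08],loss='soft_l1')
print(o.x); print(res(o.x).reshape(-1,2).round(1))
x,y,yaw,z,d=o.x
r=R.from_euler('z',yaw)
for n,p in dict(lipa=(-.147-d,0,.082),lipa_end=(-.147,0,.082),lipb=(-.147,.122,.082),lipc=(-.147,-.122,.082)).items(): print(n,r.apply(p)+[x,y,z])
E
```

```text
[ 0.74749986 -0.04588372  0.06681781  0.0131199   0.10481975]
[[ 0.   0.5]
 [-0.2  0.8]
 [ 0.1 -0.2]
 [-0.2  0.5]
 [-0.7 -0.3]
 [-0.3 -0.6]
 [-0.4  0. ]
 [ 0.1  0. ]
 [-0.3 -0.7]
 [ 0.1  0.1]
 [-0.7  0.1]
 [-0.7  1.2]
 [ 0.4 -0.9]
 [ 0.2  0.6]
 [ 0.3 -0.6]
 [-0.2  0.7]]
lipa [ 0.49624204 -0.06269725  0.0951199 ]
lipa_end [ 0.60082789 -0.05569863  0.0951199 ]
lipb [0.59268218 0.06602913 0.0951199 ]
lipc [ 0.6089736  -0.17742639  0.0951199 ]
```

The fit residuals are under a pixel for most points, with yaw about 0.067 and drawer a about 0.105 m out. I'll close the fingers and turn the tool square to the units. The jaw axis goes along unit y, so the 22 mm pad width fits the 32 mm channel.

Request:
{"fn": "step_arm", "kwargs": {
  "targets": [0, 0, -0.133, 0, 0, 0, 0, 0, 0, -0.133, 0, 0, 0, 0, 0, 0, -0.133, 0, 0, 0, 0, 0, 0, 0, 0, 0, 0, 0, 0, 0, 0, 0, 0, 0, 0],
  "squeeze": 20
}}

```text
t: 0.88
tcp_pos: [0.219, 0.6381, 0.4028]
tcp_rot: [-0.001, -0.039, 0.999, -0.001]
wrist_force: [0.6, -1.0, -0.4]
opening: -0.002
```

```bash
cat >> h.py <<'E'
YAW=0.0668
def delta(tcp,rot,target,yaw=YAW):
    """shift in tool axes (cm) to target TCP, and turn to square pose"""
    r=R.from_quat([rot[1],rot[2],rot[3],rot[0]])
    c,s=np.cos(yaw),np.sin(yaw)
    g=R.from_matrix(np.array([[-c,-s,0],[-s,c,0],[0,0,-1]]).T)
    return (r.inv().apply(np.array(target)-tcp)*100).round(2),(r.inv()*g).as_rotvec().round(4)
E
python3 - <<'E'
from bench import bot
from h import *
s=bot.read_state(); print(s['t'],s['tcp_pos'],s['opening'],s['joints'].round(2))
print(delta(s['tcp_pos'],s['tcp_rot'],[.455,-.064,.36]))
E
```

```text
0.875 [0.2190353  0.63814035 0.40284111] -0.0019816716522172073 [ 1.09  0.29  1.58 -0.    1.28 -0.56]
(array([-18.09, -71.82,   4.45]), array([-0.0027, -0.0017,  0.0108]))
```

Request:
{"fn": "step_arm", "kwargs": {
  "targets": [0, 0, 0.01, -3, -5, 0, 0, 0, 0, 0, -3, -5, 0, 0, 0, 0, 0, -3, -5, 0, 0, 0, 0, 0, -3, -5.5, 0, 0, 0, 0, 0, -2, -5.5, 0, 0, 0, 0, 0, -2, -5.5, 0, 0, 0, 0, 0, -1, -5.5, 0, 0, 0, 0, 0, 0, -5.5, 0, 0, 0, 0, 0, 0, -5.5, 0, 0, 0, 0, 0, 0, -5.5, 0, 0, 0, 0, 0, 0, -5, 0, 0, 0, 0, 0, 0, -3, 0, 0]
}}

```text
t: 2.38
tcp_pos: [0.4302, 0.0204, 0.4061]
tcp_rot: [0.005, -0.026, 1.0, -0.001]
wrist_force: [0.5, -0.0, -0.5]
opening: -0.001
```

Run:
```python
from bench import bot
from h import *
import cv2
s=bot.read_state(); print(s['t'],s['tcp_pos'],s['wrist_force'],s['joints'].round(2))
print(delta(s['tcp_pos'],s['tcp_rot'],[.455,-.064,.36]))
for n in ["scene","top","wrist"]:
    f=bot.grab_frame(n); cv2.imwrite(f"pics/{n}1.png",f["frame"][:,:,::-1])
    np.savez(f"{n}1.npz",**f)
    if n=="wrist": print(f["position"],f["rotation"])
```

```text
2.375 [0.43016942 0.02043716 0.40614842] [ 0.48756762 -0.02767012 -0.54352507] [-0.19 -0.29  2.15  0.    1.27 -1.81]
(array([-2.  , -8.56,  4.65]), array([-0.0016,  0.009 , -0.0144]))
[0.35564308 0.01600416 0.37490974] [ 0.68145722 -0.10438823 -0.10807039  0.71626806]
```

View pics/wrist1.png

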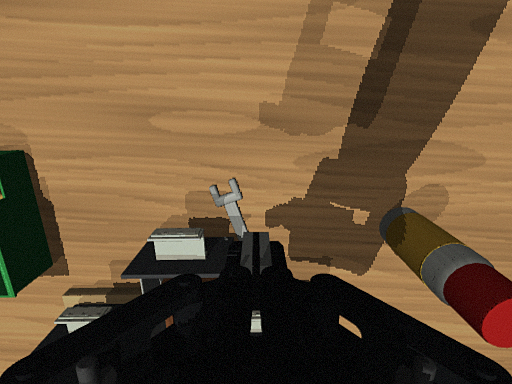

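View pics/scene1.png

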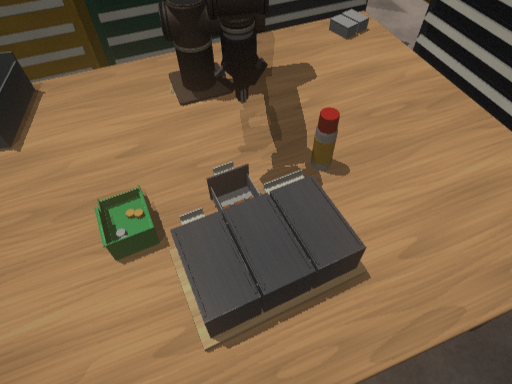

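The wrist view shows lip a at about (178,245) and the wrench at (235,200). The can is on the right. Next I'll move in front of drawer a and measure from there too.

Request:
{"fn": "step_arm", "kwargs": {
  "targets": [0, 0, -0.014, -1, -4.3, 2.5, 0, 0, 0.009, 0, -1, -4.3, 2.5, 0, 0, 0, 0, 0, 0, 0, 0, 0, 0, 0, 0, 0, 0, 0]
}}

```text
t: 3.02
tcp_pos: [0.4573, -0.061, 0.3565]
tcp_rot: [0.002, -0.035, 0.999, 0.0]
wrist_force: [-0.1, 0.1, -0.6]
opening: -0.002
```

Run:
```python
from bench import bot
from h import *
import cv2
s=bot.read_state(); print(s['t'],s['tcp_pos'],s['wrist_force'],s['joints'].round(2))
print(delta(s['tcp_pos'],s['tcp_rot'],[.455,-.064,.36]))
f=bot.grab_frame("wrist"); cv2.imwrite(f"pics/wrist2.png",f["frame"][:,:,::-1]); np.savez("wrist2.npz",**f)
cv2.imwrite("pics/w2z.png",cv2.resize(f["frame"][220:320,150:350,::-1],None,fx=4,fy=4,interpolation=cv2.INTER_CUBIC))
g=np.load("wrist1.npz")["frame"]
cv2.imwrite("pics/w1z.png",cv2.resize(g[210:340,30:230,::-1],None,fx=4,fy=4,interpolation=cv2.INTER_CUBIC))
print(proj(np.load("wrist1.npz"),[[.4962,-.0627,.1]]),proj(f,[[.4962,-.0627,.1]]))
```

```text
3.025 [ 0.45727023 -0.06103566  0.35653634] [-0.13000087  0.11143382 -0.6156299 ] [-0.35 -0.15  2.13  0.    1.16 -1.99]
(array([ 0.25, -0.28, -0.35]), array([0.0008, 0.0034, 0.0023]))
[[175.06184187 239.35102669]] [[251.03524425 242.89314207]]
```

View pics/wrist2.png

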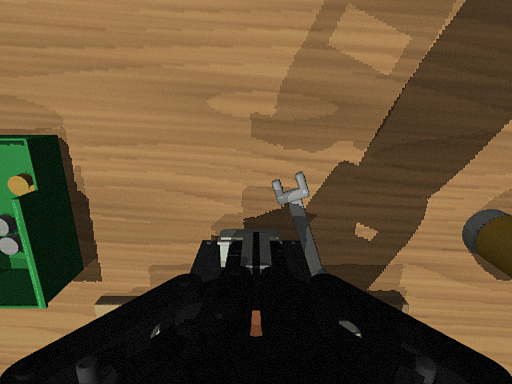

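View pics/w2z.png

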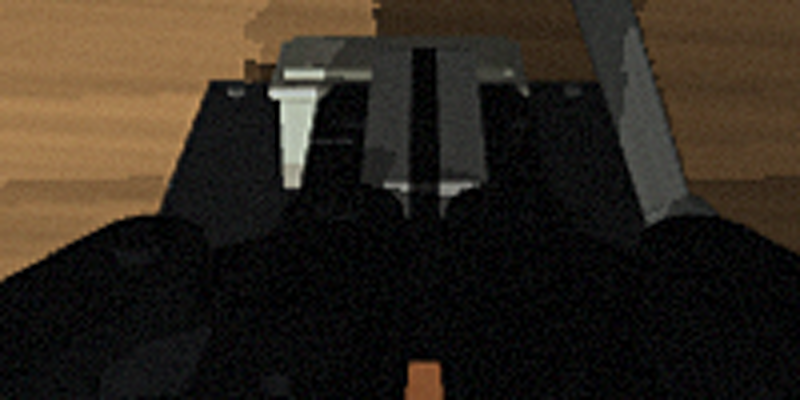

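View pics/w1z.png

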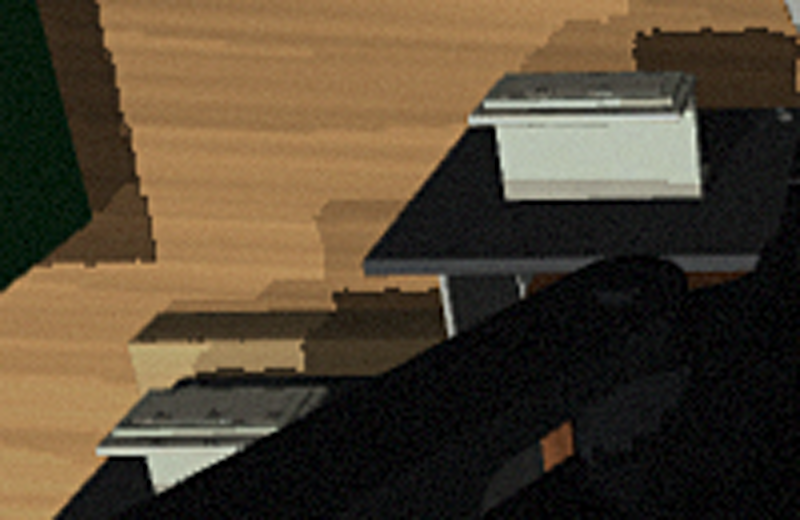

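Both views show lip a's top edge clearly: w1 (147.5,241)–(204,239), w2 (217,244.4)–(281.6,243.6). Now a joint refit.

Run:
```python
from h import *
from scipy.optimize import least_squares
T=dict(np.load("top1.npz"));S=dict(np.load("scene1.npz"));W1=dict(np.load("wrist1.npz"));W2=dict(np.load("wrist2.npz"))
t=lambda p:((np.array(p)+.5)/[4,3.33333]-.5+[180,80])
s=lambda p:((np.array(p)+.5)/3.33333-.5+[160,155])
tp=t([(90,347),(84,60),(679,330),(655,42),(103,407),(279,402),(350,540),(440,537)])
sp=s([(508,72),(685,310),(38,252),(152,557),(473,53),(345,97),(242,24),(177,43)])
w=.122+.058
w1=(np.array([(698,120),(470,124),(97,455)])+.5)/4-.5+[30,210]
w2=(np.array([(527,95),(268,98)])+.5)/4-.5+[150,220]
def model(v):
    x,y,yaw,z,d=v
    L=[(-.11,w,.1),(.11,w,.1),(-.11,-w,.1),(.11,-w,.1),
     (-.150,.122+.055,.082),(-.150,.122-.055,.082),(-.150-d,.028,.082),(-.150-d,-.028,.082),
     (-.147-d,.028,.082),(-.147-d,-.028,.082),(-.147,-.122-.028,.082)]
    return R.from_euler('z',yaw).apply(L)+[x,y,z]
def res(v):
    P=model(v); return np.r_[(proj(T,P[:8])-tp).ravel(),(proj(S,P[:8])-sp).ravel(),(proj(W1,P[8:])-w1).ravel(),(proj(W2,P[8:10])-w2).ravel()]
o=least_squares(res,[.6,0,0,.02,.08],loss='soft_l1')
print(o.x); print(res(o.x).reshape(-1,2).round(1)[-5:])
o2=least_squares(lambda v:np.r_[res(np.r_[v[:3],.02,v[3]])],[.7,0,0,.08],loss='soft_l1');print("z=.02",o2.x,res(np.r_[o2.x[:3],.02,o2.x[3]]).reshape(-1,2).round(1)[-5:])
for v in (o.x,np.r_[o2.x[:3],.02,o2.x[3]]):
  x,y,yaw,z,d=v
  r=R.from_euler('z',yaw)
  for n,p in dict(lipa=(-.147-d,0,.082),lipa_end=(-.147,0,.082),lipb=(-.147,.122,.082)).items(): print(n,r.apply(p)+[x,y,z])
```

```text
[ 0.74813582 -0.04657332  0.06932684  0.01675719  0.10405226]
[[-3.5 -0. ]
 [ 0.8 -0.1]
 [ 1.8 -0.6]
 [ 0.3  0.3]
 [ 0.7 -0.4]]
z=.02 [ 0.74746059 -0.04659249  0.0675251   0.10476707] [[-3.7  0.2]
 [-0.1  0. ]
 [ 0.   0.7]
 [ 1.2  0.6]
 [ 0.8 -0.2]]
lipa [ 0.49768663 -0.06396404  0.09875719]
lipa_end [ 0.60148894 -0.0567562   0.09875719]
lipb [0.59303784 0.06495073 0.09875719]
lipa [ 0.49626728 -0.06358017  0.102     ]
lipa_end [ 0.60079559 -0.05651114  0.102     ]
lipb [0.59256379 0.06521083 0.102     ]
```

Request:
{"fn": "step_arm", "kwargs": {
  "targets": [0, 0.003, 0.002, -0.2, -0.3, 4, 0, 0, 0, 0, 0, 0, 4, 0, 0, 0, 0, 0, 0, 1.5, 0, 0, 0, 0, 0, 0, 0, 0]
}}

```text
t: 3.58
tcp_pos: [0.4613, -0.0596, 0.2643]
tcp_rot: [0.005, -0.037, 0.999, -0.001]
wrist_force: [0.3, 0.7, 0.4]
opening: -0.002
```

Run:
```python
from bench import bot
from h import *
import cv2
s=bot.read_state(); print(s['t'],s['tcp_pos'],s['wrist_force'])
print(delta(s['tcp_pos'],s['tcp_rot'],[.460,-.0638,.258]))
for n in ["scene","wrist"]:
  f=bot.grab_frame(n); cv2.imwrite(f"pics/{n}3.png",f["frame"][:,:,::-1])
  if n=="scene": cv2.imwrite("pics/s3z.png",cv2.resize(f["frame"][60:240,160:370,::-1],None,fx=3.333,fy=3.333,interpolation=cv2.INTER_CUBIC))
```

```text
3.575 [ 0.46131429 -0.05958022  0.26434216] [0.34014454 0.73427671 0.35845891]
(array([ 0.17, -0.41,  0.63]), array([-0.0026,  0.0099,  0.0071]))
```

View pics/wrist3.png

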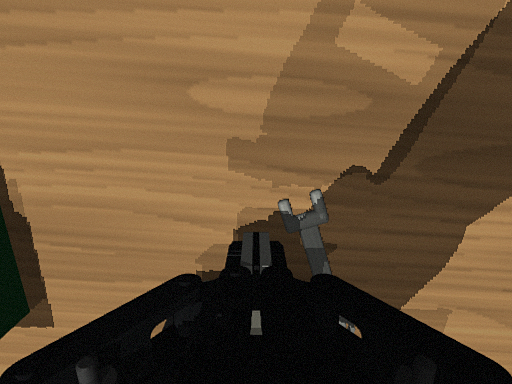

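View pics/s3z.png

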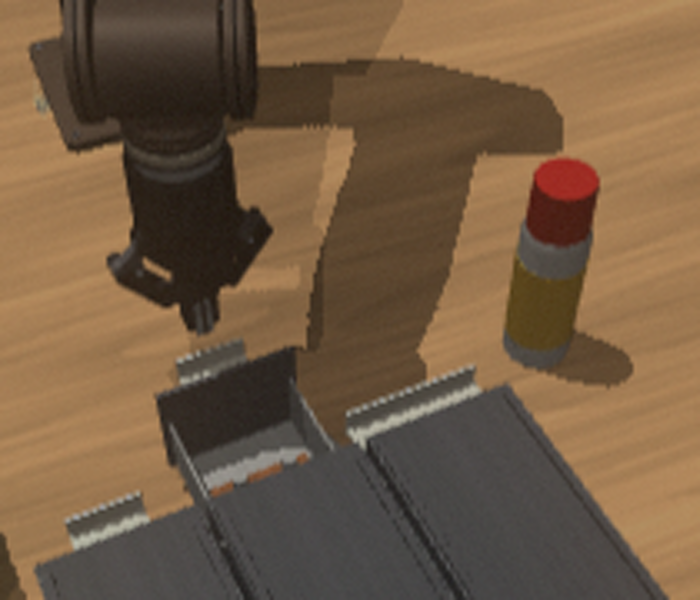

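Request:
{"fn": "step_arm", "kwargs": {
  "targets": [0, 0.01, 0.007, 0.2, -0.5, 0.9, 0, 0, 0, 0, -0.8, 0, 0, 0, 0, 0, 0, -1.2, 0, 0, 0, 0, 0, 0, -1.5, 0, 0, 0, 0, 0, 0, -1.5, 0, 0, 0, 0, 0, 0, -1.5, 0, 0, 0, 0, 0, 0, -1.5, 0, 0, 0]
}}

```text
t: 4.55
tcp_pos: [0.5458, -0.0604, 0.2593]
tcp_rot: [0.0, -0.033, 0.999, -0.003]
wrist_force: [-3.5, -1.1, 3.1]
opening: -0.0
```

Run:
```python
from bench import bot
from h import *
import cv2
s=bot.read_state(); print(s['t'],s['tcp_pos'],s['wrist_force'])
print(delta(s['tcp_pos'],s['tcp_rot'],[.585,-.0575,.258]))
f=bot.grab_frame("scene")
cv2.imwrite("pics/s4z.png",cv2.resize(f["frame"][60:240,160:370,::-1],None,fx=3.333,fy=3.333,interpolation=cv2.INTER_CUBIC))
```

```text
4.55 [ 0.54576948 -0.06035825  0.25930913] [-3.48446769 -1.09436819  3.09855239]
(array([-3.93,  0.03,  0.13]), array([-0.0054,  0.0003, -0.0003]))
```

View pics/s4z.png

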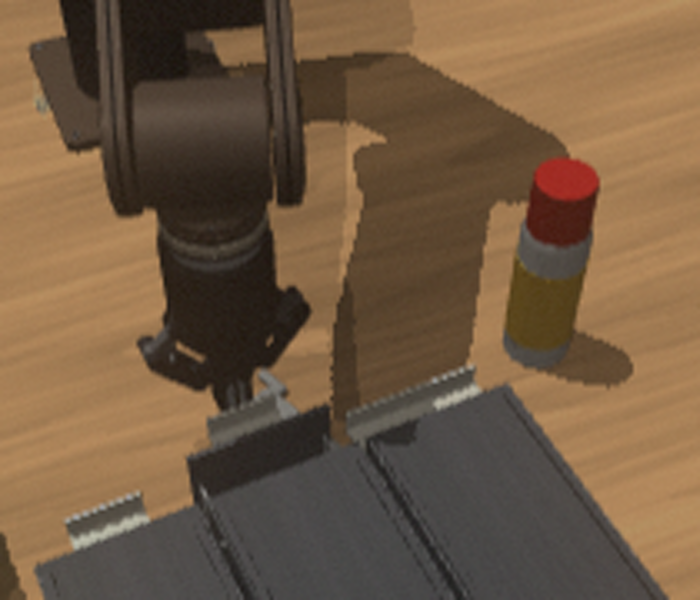

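The drawer is sliding in with about 3.5 N on the wrist. I'll finish with smaller steps.

Request:
{"fn": "step_arm", "kwargs": {
  "targets": [0, 0, 0, -1.2, 0, 0, 0, 0, 0, 0, -1.0, 0, 0, 0, 0, 0, 0, -0.8, 0, 0, 0, 0, 0, 0, -0.4, 0, 0, 0, 0, 0, 0, -0.3, 0, 0, 0]
}}

```text
t: 5.22
tcp_pos: [0.5865, -0.0577, 0.2594]
tcp_rot: [-0.001, -0.034, 0.999, -0.003]
wrist_force: [-9.9, -1.5, 7.0]
opening: 0.0
```

Run:
```python
from bench import bot
from h import *
s=bot.read_state(); print(s['t'],s['tcp_pos'],s['wrist_force'])
print(delta(s['tcp_pos'],s['tcp_rot'],[.585,-.0575,.258]))
```

```text
5.225 [ 0.58650057 -0.05771273  0.25944428] [-9.85431542 -1.47602236  6.98293509]
(array([0.15, 0.03, 0.14]), array([-0.0055, -0.0013,  0.0004]))
```

Request:
{"fn": "step_arm", "kwargs": {
  "targets": [0, 0, 0, -0.3, 0, 0, 0, 0, 0, 0, -0.2, 0, 0, 0]
}}

```text
t: 5.48
tcp_pos: [0.5892, -0.0577, 0.2596]
tcp_rot: [-0.009, -0.034, 0.999, -0.003]
wrist_force: [-8.6, -0.7, 5.2]
opening: -0.005
```

Request:
{"fn": "step_arm", "kwargs": {
  "targets": [0, 0, 0, 1.0, 0, 0, 0, 0, 0, 0, 1.0, 0, 0, 0, 0, 0, 0, 0, 0, -4, 0, 0, 0, 0, 0, 0, -5, 0, 0, 0, 0, 0, 0, -1, 0, 0, 0, 0, 0, 0, 0, 0]
}}

```text
t: 6.22
tcp_pos: [0.568, -0.0584, 0.3614]
tcp_rot: [-0.005, -0.034, 0.999, -0.002]
wrist_force: [0.4, -0.4, -0.6]
opening: 0.002
```

Run:
```python
from bench import bot
from h import *
import cv2
s=bot.read_state(); print(s['t'],s['tcp_pos'],s['wrist_force'])
print(delta(s['tcp_pos'],s['tcp_rot'],[.5766,.064,.35]))
for n in ["scene","top"]:
  f=bot.grab_frame(n); np.savez(f"{n}5.npz",**f)
  a=f["frame"][60:240,160:370,::-1] if n=="scene" else f["frame"][80:260,180:370,::-1]
  cv2.imwrite(f"pics/{n}5z.png",cv2.resize(a,None,fx=3.333,fy=3.333,interpolation=cv2.INTER_CUBIC))
```

```text
6.225 [ 0.56804785 -0.05839202  0.36138004] [ 0.3774226  -0.37039942 -0.57915163]
(array([-1.69, 12.16,  1.07]), array([-0.0045, -0.0102,  0.0006]))
```

View pics/scene5z.png

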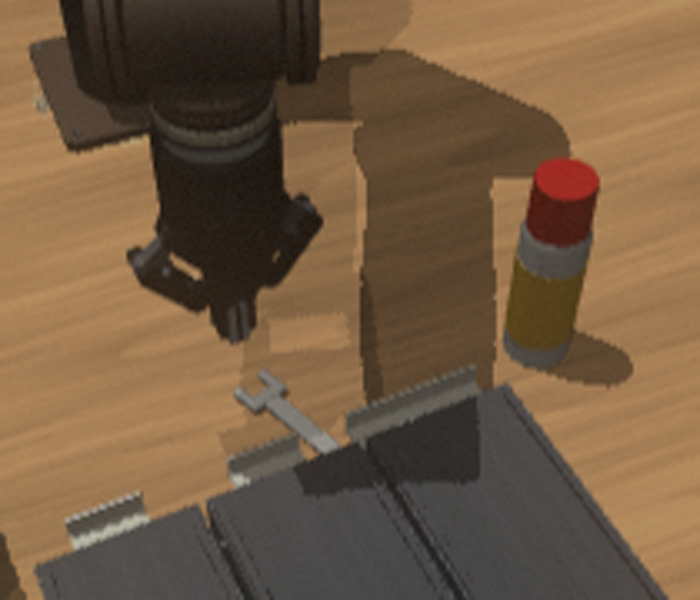

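View pics/top5z.png

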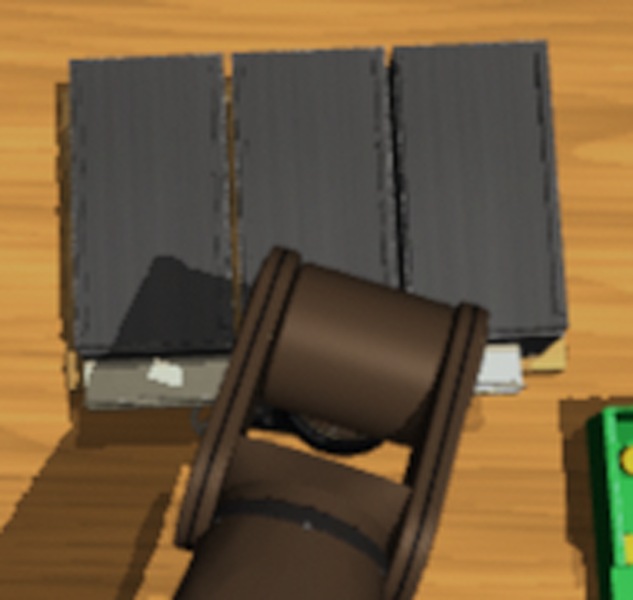

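Run:
```python
from h import *
f=dict(np.load("scene5.npz"))
r=R.from_euler('z',.0680)
for d in (0,.006,.012):
    P=r.apply([(-.150-d,.028,.082),(-.150-d,-.028,.082)])+[.7478,-.0466,.0185]
    print(d,((proj(f,P)-[160,60]+.5)*3.333-.5).round(1).tolist())
for y in (.122+.055,.122-.055,-.094,-.15):
    P=r.apply([(-.150,y,.082)])+[.7478,-.0466,.0185]; print(((proj(f,P)-[160,60]+.5)*3.333-.5).round(1).tolist())
```

```text
0 [[296.6, 429.9], [225.9, 456.7]]
0.006 [[293.2, 424.0], [222.8, 450.7]]
0.012 [[289.9, 418.3], [219.6, 444.7]]
[[473.9, 362.5]]
[[344.5, 411.7]]
[[139.5, 489.5]]
[[63.5, 518.4]]
```

Drawer a is shut: its lip lines up with b's and c's, and with the d=0 prediction to within about 1 mm. Now I'll go above the centre of b's channel at (0.609, 0.066).

Run:
```python
from bench import bot
from h import *
s=bot.read_state();print(delta(s['tcp_pos'],s['tcp_rot'],[.6088,.0662,.33]))
```

```text
(array([-4.95, 12.16,  2.9 ]), array([-0.0038, -0.0127,  0.0006]))
```

Request:
{"fn": "step_arm", "kwargs": {
  "targets": [0, -0.012, 0, -1.2, 4, 0, 0, 0, 0, 0, -1.2, 4, 0.5, 0, 0, 0, 0, -1.2, 4, 1, 0, 0, 0, 0, -1.2, 0.2, 1, 0, 0, 0, 0, 0, 0, 0, 0]
}}

```text
t: 6.95
tcp_pos: [0.6063, 0.0697, 0.3229]
tcp_rot: [-0.008, -0.033, 0.999, -0.001]
wrist_force: [0.4, 0.1, -0.3]
opening: -0.003
```

Run:
```python
from bench import bot
from h import *
import cv2
s=bot.read_state();print(s['t'],s['tcp_pos'],delta(s['tcp_pos'],s['tcp_rot'],[.6088,.0662,.33]))
for n in ["scene","wrist"]:
  f=bot.grab_frame(n); np.savez(f"{n}6.npz",**f)
  a=f["frame"][60:240,160:370,::-1] if n=="scene" else f["frame"][180:360,160:370,::-1]
  cv2.imwrite(f"pics/{n}6z.png",cv2.resize(a,None,fx=3.333,fy=3.333,interpolation=cv2.INTER_CUBIC))
```

```text
6.95 [0.60632657 0.06972834 0.3228556 ] (array([-0.21, -0.37, -0.72]), array([-0.0011, -0.0153, -0.0014]))
```

View pics/scene6z.png

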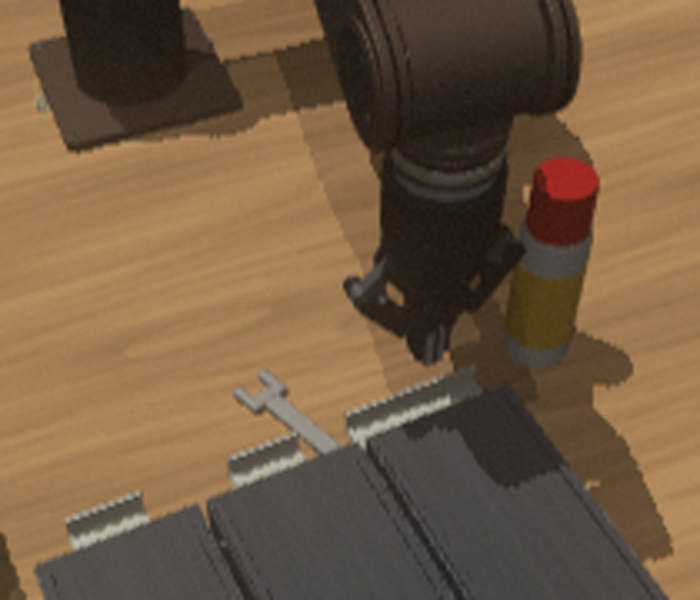

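View pics/wrist6z.png

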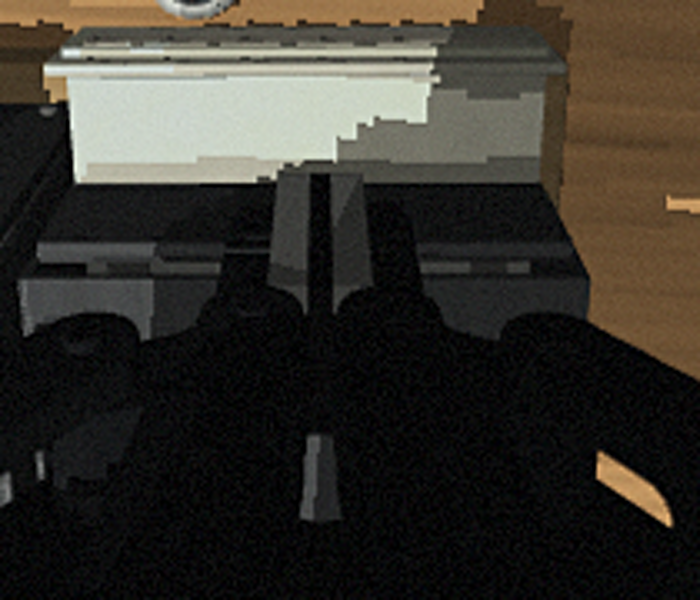

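The wrist view shows lip b's inner top edge from crop (45,70) to (567,70), with the web behind it and the fingers above. I'll check this against the fit.

Run:
```python
from h import *
f=dict(np.load("wrist6.npz")); sc=lambda p:((p-[160,180]+.5)*3.333-.5).round(1).tolist()
r=R.from_euler('z',.068)
for n,L in dict(liptop=[(-.147,.067,.082),(-.147,.177,.082)],webfront=[(-.147,.067,.064),(-.147,.177,.064)],panelweb=[(-.115,.067,.064),(-.115,.177,.064)]).items():
    print(n,sc(proj(f,r.apply(L)+[.7478,-.0466,.0195])))
# fingertip proj
from bench import bot
s=bot.read_state();q=s['tcp_rot'];t=R.from_quat([q[1],q[2],q[3],q[0]])
for z in (.16,.173):
  P=t.apply([(.011,0,z),(-.011,0,z)])+s['tcp_pos']; print(z,sc(proj(f,P)),P)
```

```text
liptop [[45.5, 79.6], [567.7, 77.9]]
webfront [[67.3, 55.3], [548.2, 53.8]]
panelweb [[77.5, 184.3], [540.0, 182.9]]
0.16 [[320.2, 212.4], [320.2, 341.9]] [[0.59306311 0.06810843 0.16436865]
 [0.61501542 0.06952511 0.16407063]]
0.173 [[320.2, 175.7], [320.2, 296.5]] [[0.59288842 0.06808087 0.15136985]
 [0.61484073 0.06949755 0.15107184]]
```

Request:
{"fn": "step_arm", "kwargs": {
  "targets": [0, -0.015, 0, -0.2, -0.4, 1, 0, 0, -0.006, 0, -0.1, 0, 1, 0, 0, 0, 0, 0, 0, 0, 0]
}}

```text
t: 7.42
tcp_pos: [0.609, 0.0634, 0.303]
tcp_rot: [0.004, -0.031, 1.0, -0.001]
wrist_force: [-0.6, -0.1, 0.4]
opening: 0.001
```

Run:
```python
from bench import bot
from h import *
s=bot.read_state();print(s['t'],s['tcp_pos'],delta(s['tcp_pos'],s['tcp_rot'],[.6085,.0662,.263]))
q=s['tcp_rot'];t=R.from_quat([q[1],q[2],q[3],q[0]]);print(t.apply([0,0,.173])+s['tcp_pos'])
```

```text
7.425 [0.60896397 0.0634439  0.30297522] (array([0.06, 0.28, 4.  ]), array([-0.0015,  0.0089, -0.0048]))
[0.61051756 0.06329211 0.12998226]
```

Request:
{"fn": "step_arm", "kwargs": {
  "targets": [0, 0.004, 0, 0.15, 0.2, 1.5, 0, 0, 0, 0, 0, 0, 1.5, 0, 0, 0, 0, 0, 0, 1, 0, 0, 0, 0, 0, 0, 0, 0]
}}

```text
t: 7.92
tcp_pos: [0.6071, 0.0653, 0.2596]
tcp_rot: [0.002, -0.031, 1.0, -0.001]
wrist_force: [-0.2, 0.1, 0.8]
opening: 0.005
```

Run:
```python
from bench import bot
from h import *
import cv2
s=bot.read_state();print(s['t'],s['tcp_pos'],s['wrist_force'],delta(s['tcp_pos'],s['tcp_rot'],[.6085,.0662,.263]))
q=s['tcp_rot'];t=R.from_quat([q[1],q[2],q[3],q[0]]);print(t.apply([0,0,.173])+s['tcp_pos'])
for n in ["scene","wrist"]:
  f=bot.grab_frame(n)
  a=f["frame"][60:240,160:370,::-1] if n=="scene" else f["frame"][180:360,160:370,::-1]
  cv2.imwrite(f"pics/{n}7z.png",cv2.resize(a,None,fx=3.333,fy=3.333,interpolation=cv2.INTER_CUBIC))
```

```text
7.925 [0.60712363 0.06525346 0.25958686] [-0.22799275  0.11939409  0.76098293] (array([-0.14,  0.09, -0.34]), array([-0.0012,  0.0035, -0.0052]))
[0.60774175 0.06508197 0.08658805]
```

View pics/scene7z.png

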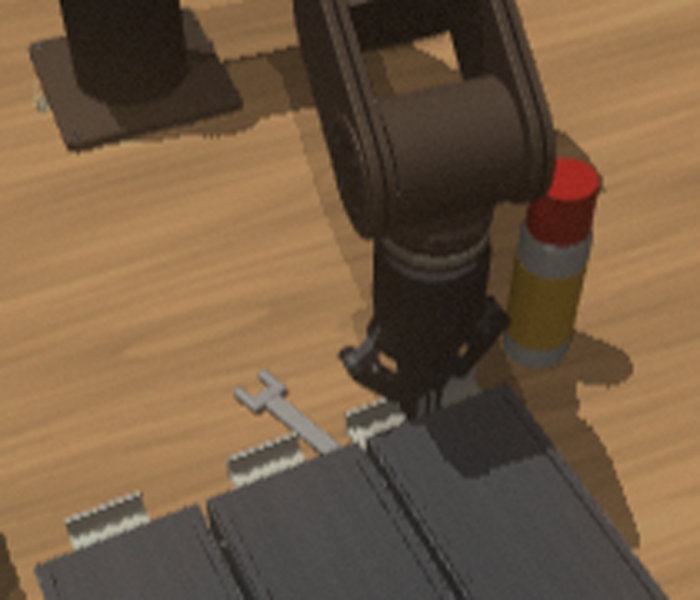

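View pics/wrist7z.png

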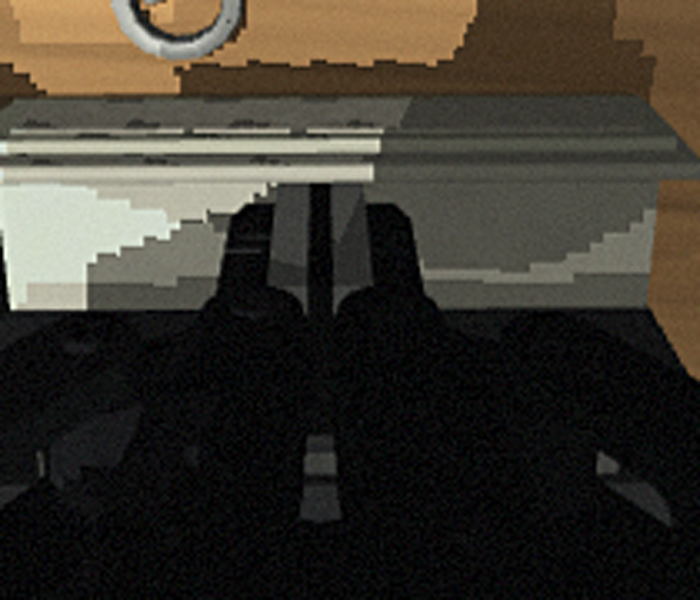

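The fingertips are in the channel behind lip b, about 15 mm deep and with no contact force. I'll raise them 3 mm and pull gently.

Request:
{"fn": "step_arm", "kwargs": {
  "targets": [0, 0, 0, 0.2, 0, -0.3, 0, 0, 0, 0, 0.2, 0, 0, 0, 0, 0, 0, 0.3, 0, 0, 0, 0, 0, 0, 0.4, 0, 0, 0, 0, 0, 0, 0.5, 0, 0, 0, 0, 0, 0, 0.6, 0, 0, 0, 0, 0, 0, 0.6, 0, 0, 0]
}}

```text
t: 8.9
tcp_pos: [0.5797, 0.0634, 0.2664]
tcp_rot: [0.008, -0.031, 0.999, -0.001]
wrist_force: [4.1, 0.1, -0.6]
opening: 0.0
```

Run:
```python
from bench import bot
from h import *
import cv2
s=bot.read_state();print(s['t'],s['tcp_pos'],s['wrist_force'],delta(s['tcp_pos'],s['tcp_rot'],[.484,.0575,.262]))
f=bot.grab_frame("scene")
cv2.imwrite("pics/s8z.png",cv2.resize(f["frame"][60:240,160:370,::-1],None,fx=3.333,fy=3.333,interpolation=cv2.INTER_CUBIC))
```

```text
8.9 [0.57966678 0.06338616 0.26636383] [ 4.08238614  0.11412086 -0.55126986] (array([9.59, 0.  , 0.28]), array([-0.0023,  0.0163, -0.0053]))
```

View pics/s8z.png

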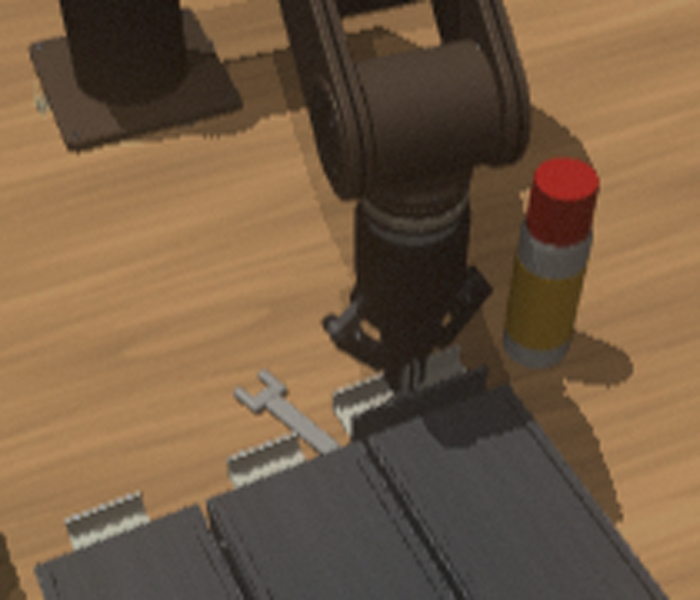

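Request:
{"fn": "step_arm", "kwargs": {
  "targets": [0, 0.004, 0, 0.6, 0, 0.2, 0, 0, 0.004, 0, 0.7, 0, 0.1, 0, 0, 0, 0, 0.7, 0, 0.05, 0, 0, 0, 0, 0.7, 0, 0.05, 0, 0, 0, 0, 0.7, 0, 0, 0, 0, 0, 0, 0.7, 0, 0, 0, 0, 0, 0, 0.7, 0, 0, 0, 0, 0, 0, 0.7, 0, 0, 0]
}}

```text
t: 9.95
tcp_pos: [0.5221, 0.0596, 0.2647]
tcp_rot: [0.007, -0.031, 0.999, -0.002]
wrist_force: [3.4, -0.4, 2.7]
opening: -0.002
```

Run:
```python
from bench import bot
from h import *
import cv2
s=bot.read_state();print(s['t'],s['tcp_pos'],s['wrist_force'],delta(s['tcp_pos'],s['tcp_rot'],[.484,.0575,.262]))
f=bot.grab_frame("scene")
cv2.imwrite("pics/s9z.png",cv2.resize(f["frame"][60:240,160:370,::-1],None,fx=3.333,fy=3.333,interpolation=cv2.INTER_CUBIC))
```

```text
9.95 [0.52214662 0.05957673 0.26474783] [ 3.36700095 -0.41080335  2.72998368] (array([3.82, 0.03, 0.22]), array([-0.0036,  0.0134, -0.005 ]))
```

View pics/s9z.png

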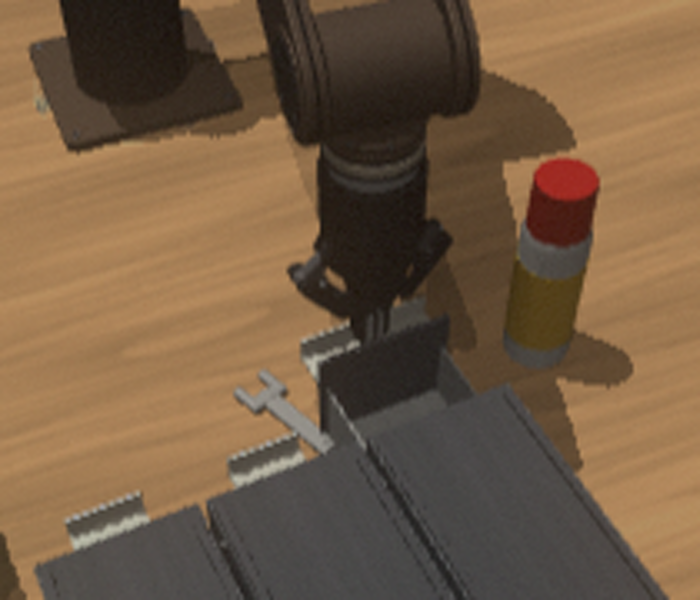

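Request:
{"fn": "step_arm", "kwargs": {
  "targets": [0, 0, 0, 0.7, 0, 0, 0, 0, 0, 0, 0.6, 0, 0, 0, 0, 0, 0, 0.6, 0, 0, 0, 0, 0, 0, 0.5, 0, 0, 0, 0, 0, 0, 0.4, 0, 0, 0, 0, 0, 0, 0.3, 0, 0, 0, 0, 0, 0, 0.3, 0, 0, 0]
}}

```text
t: 10.88
tcp_pos: [0.485, 0.0573, 0.2638]
tcp_rot: [0.005, -0.031, 1.0, -0.002]
wrist_force: [2.6, 0.4, 1.9]
opening: 0.003
```

Run:
```python
from bench import bot
from h import *
s=bot.read_state();print(s['t'],s['tcp_pos'],s['wrist_force'],delta(s['tcp_pos'],s['tcp_rot'],[.484,.0575,.262]))
```

```text
10.875 [0.4849792  0.05732505 0.26377356] [2.55284178 0.38623957 1.86109403] (array([0.1 , 0.02, 0.18]), array([-0.0036,  0.0108, -0.0048]))
```

Force is still only friction, so the drawer hasn't reached its stop. I'll continue in small steps.

Request:
{"fn": "step_arm", "kwargs": {
  "targets": [0, 0, 0, 0.3, 0, 0, 0, 0, 0, 0, 0.3, 0, 0, 0]
}}

```text
t: 11.12
tcp_pos: [0.4806, 0.057, 0.2641]
tcp_rot: [0.013, -0.03, 0.999, -0.001]
wrist_force: [15.3, 1.8, -8.7]
opening: 0.001
```

Request:
{"fn": "step_arm", "kwargs": {
  "targets": [0, 0, 0, 0.3, 0, 0, 0, 0, 0, 0, 0.2, 0, 0, 0]
}}

```text
t: 11.38
tcp_pos: [0.4778, 0.0567, 0.2641]
tcp_rot: [0.022, -0.029, 0.999, -0.001]
wrist_force: [8.5, 0.6, -2.5]
opening: 0.001
```

Run:
```python
from bench import bot
from h import *
s=bot.read_state();print(s['t'],s['tcp_pos'],s['wrist_force'],delta(s['tcp_pos'],s['tcp_rot'],[.484,.0575,.262]))
```

```text
11.375 [0.47783274 0.05674783 0.2640907 ] [ 8.53802747  0.58031948 -2.49139734] (array([-0.61,  0.04,  0.24]), array([-0.0033,  0.0434, -0.0084]))
```

The wrist force spiked to 15 N and the tip is held, so the drawer is at its stop after about 119 mm of travel. I'll back off within the channel slack, untilt and lift.

Request:
{"fn": "step_arm", "kwargs": {
  "targets": [0, 0.021, 0, -0.7, 0, 0, 0, 0, 0.021, 0, -0.35, 0, 0, 0, 0, 0, 0, 0, 0, 0, 0]
}}

```text
t: 11.75
tcp_pos: [0.4868, 0.0576, 0.2621]
tcp_rot: [-0.005, -0.029, 1.0, -0.001]
wrist_force: [1.2, -0.3, 1.3]
opening: 0.004
```

Run:
```python
from bench import bot
from h import *
import cv2
s=bot.read_state();print(s['t'],s['tcp_pos'],s['wrist_force'],delta(s['tcp_pos'],s['tcp_rot'],[.489,.0575,.262]))
q=s['tcp_rot'];t=R.from_quat([q[1],q[2],q[3],q[0]]);print(t.apply([0,0,.173])+s['tcp_pos'])
for n in ["wrist"]:
  f=bot.grab_frame(n)
  cv2.imwrite("pics/w10z.png",cv2.resize(f["frame"][180:360,160:370,::-1],None,fx=3.333,fy=3.333,interpolation=cv2.INTER_CUBIC))
```

```text
11.75 [0.4868351  0.05762377 0.26205259] [ 1.22076044 -0.33393024  1.28078892] (array([-0.22, -0.03,  0.  ]), array([-0.0017, -0.0106, -0.0083]))
[0.48502093 0.05721482 0.08906259]
```

View pics/w10z.png

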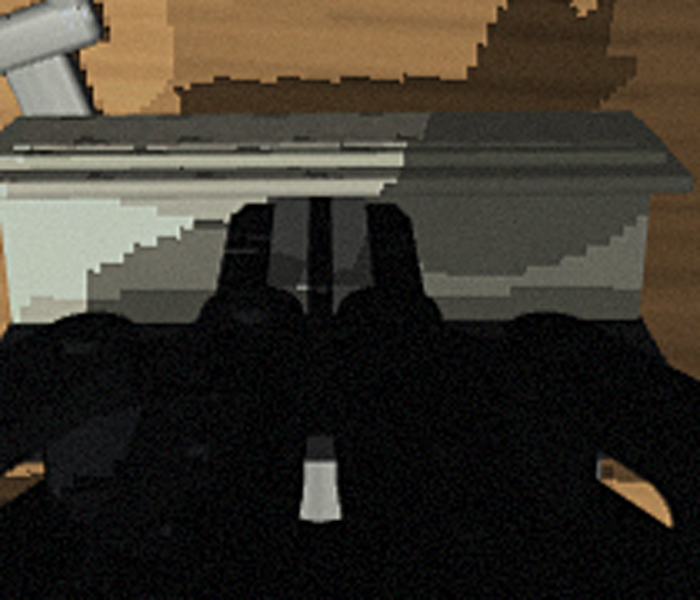

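Request:
{"fn": "step_arm", "kwargs": {
  "targets": [0, -0.01, 0, -0.3, 0, 0, 0, 0, 0, 0, 0, 0, -1, 0, 0, 0, 0, 0, 0, -2, 0, 0, 0, 0, 0, 0, -4, 0, 0, 0, 0, 0, 0, -4, 0, 0, 0, 0, 0, 0, -4, 0, 0, 0, 0, 0, 0, 0, 0]
}}

```text
t: 12.68
tcp_pos: [0.4887, 0.0582, 0.4188]
tcp_rot: [-0.001, -0.029, 1.0, -0.001]
wrist_force: [-0.7, -0.0, -0.4]
opening: -0.0
```

Run:
```python
from bench import bot
from h import *
import cv2
s=bot.read_state();print(s['t'],s['tcp_pos'],s['wrist_force'])
f=bot.grab_frame("scene");np.savez("scene11.npz",**f)
cv2.imwrite("pics/s11z.png",cv2.resize(f["frame"][60:240,160:370,::-1],None,fx=3.333,fy=3.333,interpolation=cv2.INTER_CUBIC))
f=bot.grab_frame("top")
cv2.imwrite("pics/t11z.png",cv2.resize(f["frame"][80:260,140:420,::-1],None,fx=2.8,fy=2.8,interpolation=cv2.INTER_CUBIC))
f=dict(np.load("scene11.npz"))
r=R.from_euler('z',.0680)
for d in (.106,.112,.12):
    P=r.apply([(-.150-d,.122+.055,.082),(-.150-d,.122-.055,.082)])+[.7478,-.0466,.0185]
    print(d,((proj(f,P)-[160,60]+.5)*3.333-.5).round(1).tolist())
```

```text
12.675 [0.48866588 0.0582476  0.41877365] [-0.67941359 -0.00242254 -0.35841949]
0.106 [[409.1, 274.1], [286.1, 317.5]]
0.112 [[405.7, 269.4], [283.0, 312.5]]
0.12 [[401.2, 263.2], [278.9, 305.9]]
```

View pics/s11z.png

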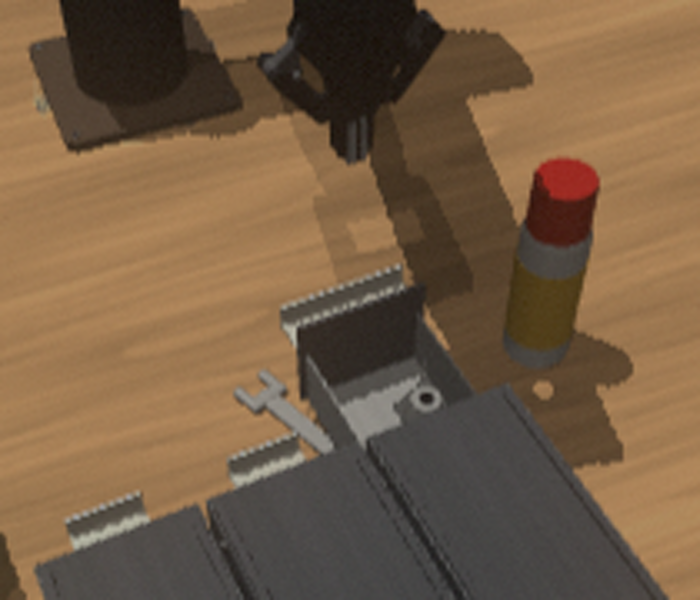

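View pics/t11z.png

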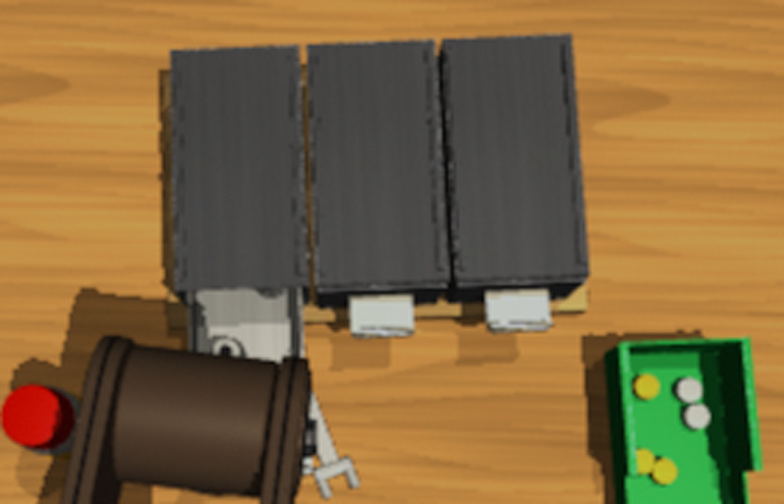

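Lip b is seen at (402,266)–(281,308) against the prediction for 0.120 m of (401,263)–(279,306). Allowing for the usual 3 px row offset, that is at the stop. Lips a and c are flush, one collet stands upright at (427,398), and the can, bin and wrench look unmoved. The arm is clear of everything, so I'm handing in.

```bash
python3 -c "
from bench import bot
print(bot.finish_job())"
```

```text
the job is handed in; nothing more can be done
None
```

I pushed the middle drawer (a) fully shut. I then hooked the closed fingertips behind the full-width lip of the left drawer (b) and drew it out to its stop. The job was handed in at about 12.8 s of the 51 s allowed, and no verdict was reported.

- **Drawer a:** shut. Its lip lines up with lip c, and the push ended against a firm stop at about 10 N.
- **Drawer b:** out about 0.12 m by the scene camera. The stop showed as a 15 N rise on the wrist.
- **Drawer c and the can, bin and wrench:** they look unchanged in the last pictures. I compared them only by eye; I did not measure positions before and after.
- **Collets:** one stands upright in plain view. The other was not clearly visible, as the drawer's rear is hidden under the housing, so I could not confirm it stands. The drawer was pulled slowly, at roughly 5–6 cm/s.
- **Arm:** clear of everything, with under 1 N on the wrist.
- **Disagreement:** my first camera fit put the units' underside at 13 mm and the second at 17 mm, against the stated 20 mm. I used 20 mm for the hooking height, and it went in without contact.

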